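# Unlock the balance's sample slide and push it home

## Task

The ore lump lies in the tray of the balance's sample slide, which is blocked by an eccentric cam. First push the cam's upright peg round, either way, until the cam's low point faces the slide, and only then push the slide forward until it is fully home. Use only pushes of the fingertips: pick nothing up, leave the lump lying in its tray and leave the tare knob and the other things on the bench alone, and finish clear of everything.

Things in the scene. Friction and masses are not known exactly. Their poses are not given: they have to be found in the camera images.
- balance: Chrome bench balance, fixed, 380 x 150 mm, deck 30 mm above the bench. Origin: centre of its footprint at bench height; z up; x is its long direction and the slide's way forward: slide's rear plate, tray, nose bar, cam (pivot at x +60, y 0), then at x +138 to +186 a raised head, 130 mm wide, its top 75 mm above the bench, with the tare knob at x +162, y +38
- cam (a joint): Angle (rad) of the eccentric cam about its upright pivot, + counter-clockwise from above. 0: high point and peg point at the slide (balance -x), blocking it. The low point faces the slide at +3.14 or -3.14 (0.4 off is too much); the peg then points to balance +x. Peg bearing in the balance's frame: 3.14 + value. Stops at +-3.49, starts within +-1.3. 3 N at the peg turns it; it stays where left
- cam_pivot (a point): Centre of the cam's pivot, on the upper face of the cam disc (52 mm above the bench; a dark bolt head, 16 mm wide, stands 4 mm above that). The steel disc has radius 40 mm, is 18 mm thick, and its centre lies 18 mm from the pivot on the peg's side
- peg_top (a point): Centre of the top of the upright round peg on the cam, 14 mm in diameter, standing 42 mm above the disc (top 94 mm above the bench), 42 mm from the pivot on the side of the cam's high point
- slide (a joint): Travel of the slide (m) along balance +x: 0 at the start (loading place), 0.0365 fully home on its stop (weighing place). About 2 to 3 N moves it; it has no spring
- push_plate (a point): Where to push the slide: middle of the upper edge of the rear face of the slide's upright rear plate, 80 mm above the bench. The face looks to balance -x; the plate is 60 mm wide, 8 mm thick and spans 34 to 80 mm above the bench. The tray begins right in front of it
- tray_floor (a point): Centre of the floor of the slide's square tray (inside 72 x 72 mm, floor 40 mm and wall tops 54 mm above the bench). The slide's nose bar, 40 mm wide, runs forward from the tray to the cam at the height of the cam disc
- ore: Loose rusty iron ore lump, about 52 mm wide and 46 mm high, 0.2 to 0.4 kg, lying in the tray; origin at the centre of its underside
- tare (a joint): Round black tare knob (36 mm diameter, 16 mm high, top 91 mm above the bench) on the balance's head; angle in rad, 0 at the start; not to be turned
- boat: Bystander: open glass weighing boat, 75 x 55 x 22 mm, loose on the bench; origin at the centre of its underside
- weights: Bystander: dark wooden box 130 x 65 x 30 mm with four brass weights standing up to 35 mm above it, loose on the bench; origin at the centre of its underside
- marble: Bystander: pale marble cube, 45 mm, loose on the bench; origin at the centre of its underside
There are look-alikes about, which are no part of the job. Of the things that look like the ore, the middle-sized one is meant.

How it is judged:
On the way, in this order (a step that is already met when the one before it is completed fails the run):
1. the cam's low point faces the slide (within 0.45 rad) while the slide is still back (under 6 mm) ((value of joint cam above 2.6916 rad or value of joint cam below -2.6916 rad) and value of joint slide below 0.006 m), for 0.1 s.
2. the slide is pushed home (over 34 mm) (value of joint slide above 0.034 m), for 0.2 s.
At the end, for the whole second after the job is handed in: The cam's low point faces the slide within 0.45 rad, the slide is home (travel over 34 mm of 36.5) and both are at rest; the ore lump lies at rest in the tray, within 30 mm of its centre ((value of joint cam above 2.6916 rad or value of joint cam below -2.6916 rad) and value of joint slide above 0.034 m and velocity of joint slide between -0.005 and 0.005 m/s and velocity of joint cam between -0.05 and 0.05 rad/s and horizontal distance between ore and tray_floor below 0.03 m and z of ore in the frame of balance below 0.055 m and linear speed of ore below 0.01 m/s); the robot touches nothing.
It fails at once if the slide is pushed forward more than 8 mm while the cam is not at its low point (value of joint slide above 0.008 m and not (value of joint cam above 2.6916 rad or value of joint cam below -2.6916 rad)).
It fails at once if the ore lump is lifted or knocked out of its tray (z of ore in the frame of balance above 0.055 m or horizontal distance between ore and tray_floor above 0.04 m).
It fails at once if the tare knob is turned more than 0.3 rad (value of joint tare above 0.3 rad or value of joint tare below -0.3 rad).
It fails at once if the weighing boat, weight box or marble cube is moved more than 15 mm or picked up (distance of any of boat, weights, marble from where it was at the start of the episode above 0.015 m).
It also fails if it takes over 51 s, if anything falls off the work surface, if the arm or the gripper's body presses on something with over 40 N, if the wrist force passes 120 N, or if a joint passes its speed limit or range.

## Robot

A 6-joint arm with a two-finger parallel gripper is mounted at the origin on the work surface. World frame = base frame: x ahead of the robot, y to its left, z up, the work surface at z = 0. Lengths are in m, angles in rad, forces in N, time in s.
With the tool pointing down it reaches from about 0.2 to 0.875 m from the base axis. Payload 3.4 kg.
Tool frame: the origin (TCP) lies between the finger pads; the fingertips stand 25 mm ahead of it and the grasp point (between the pads) lies 6 mm ahead of it (r.nose_length is the z of the fingertips in the tool frame, in m); z points along the fingers, x is the direction in which the jaws open and shut, and the axes are right-handed (so a half turn about z gives the same grasp; the last joint's range is limited). The gripper opens to 94 mm and grips with 3 to 60 N. Pads are 16 mm wide; open, the fingers measure 119 mm over their backs; the gripper's body (75 mm by 177 mm) begins 78 mm behind the grasp point.
Start: joints at [1.217, 0.276, 1.505, -0, 1.361, -0.121], TCP at [0.133, 0.56, 0.23] pointing down, gripper open.
Joint ranges: [-2.89, 2.89], [-0.75, 2.08], [0.22, 2.7], [-1.18, 4.32], [0.11, 2.71], [-2.7, 2.7]. Speed limits (rad/s): [2.57, 2.57, 3.14, 3.14, 3.14, 3.14].

## Interface

Orientations are given as a unit quaternion [w, x, y, z].
In Python, from plant import r, gripper_to, inverse_kinematics, vision, models, telemetry gives the robot as it stands. Calls block until the motion is done:
- r.move_to(position, orientation): joint-space move of the TCP to a pose.
- r.move_l(position, rot=None, vel=0.15, guard=None): straight line of the TCP; rot=None keeps the orientation; vel is the mean speed in m/s. With guard (N) it stops when the force on the tool has changed by that much, and returns True; else False.
- r.movej(angles): joint-space move.
- gripper_to(opening, f_grip=None): finger opening in m; f_grip is the grip in N (None keeps the last); returns when the fingers have stopped.
- r.hold(seconds).
- inverse_kinematics(position, orientation): joint angles nearest the present ones, or None.
- vision.snapshot(name): name is "side" or "top" or "wrist"; returns the picture (420x560x3 uint8, red, green, blue); there is no depth.
- vision.get_calibration(name): a dict with "fx", "fy", "cx", "cy" (pixels), "position" and "orientation" of the camera in the world. Camera axes: x right, y down, z forward; pixel columns grow to the right and rows downward; lengths in m; the calibration is good to about 2 mm. The wrist camera is an equidistant fisheye: a pixel r from the principal point sees the ray r / f radians off the axis. A picture is of the moment at which its call begins: read the wrist's pose just before it. get_calibration takes no time and is no camera call; for the wrist camera it gives the pose at the moment of the call.
A pose or a line that the arm cannot do raises r.PlanningError and nothing moves.
- r.sign_off(): hands the job in, once; it reports no verdict.
Trained networks look in the newest picture that a camera, given by its name, has taken for a name from the list of things; names that differ only in an ending like _2 or _b are one class to them, and where a whole thing is asked for, a point or a joint stands for the part that bears it (a point fixed in the world has none). Each returns a list of dicts, best first, with "score" (0 to 1); they miss things now and then, are a little off and sometimes report something else, mostly with a low value. They report only what shows in the picture. A call takes as long as a camera call. They do not tell look-alikes from the thing itself.
- models.boxes_of(thing, camera): "at" ([x, y, z] in m, in world coordinates, good to about 4 mm: the middle of the surface that is visible of it).
- models.regions_of(thing, camera): "pixels" (420x560 bool, what is visible of it).
- models.mark_of(thing, camera): "at" ([x, y, z] in m, in world coordinates, good to about 4 mm: a listed point, or the origin of a listed thing).
Readings, each from a call of its own:
- telemetry.current_t(): time.
- telemetry.current_joints(): joint angles.
- telemetry.current_dq(): joint speeds.
- telemetry.current_joint_efforts(): joint torques, N m.
- telemetry.current_ee_pos(): TCP position.
- telemetry.current_tool_rot(): TCP orientation.
- telemetry.current_wrist_force(): force on the tool from outside, world axes, zero at the start.
- telemetry.current_torque(): the same for the moment, N m.
- telemetry.current_opening(): finger opening in m.
Only numpy, scipy, OpenCV 4.12 (cv2) and the standard library are available. Lean on these libraries where they do the work, as an engineer would, in place of code of your own. Each camera call takes 0.05 s, during which the arm holds its last target.

## Working session

There is one attempt and no reset: what is moved stays moved. The work goes in short steps, each a Python script; the robot and the scene stay as the last script left them, time stands still between calls to the robot, and variables do not carry over. Pictures are saved under pics/ and viewed, and the job is handed in when it is done.

```bash
ls; mkdir -p pics
python3 - <<'E'
from plant import r, gripper_to, inverse_kinematics, vision, models, telemetry
import cv2,numpy as np
for c in ("top","side"):
    im=vision.snapshot(c); cv2.imwrite(f"pics/{c}0.png",im[:,:,::-1])
    k=vision.get_calibration(c); print(c,k)
    for n in ("cam_pivot","peg_top","push_plate","tray_floor","balance","ore","boat","weights","marble","tare"):
        try: print(n,[(np.round(d["at"],3).tolist(),round(d["score"],2)) for d in models.mark_of(n,c)])
        except Exception as e: print(n,e)
print(telemetry.current_t(), r.nose_length)
E
```

```text
pics
top {'fx': 502.8674193611428, 'fy': 502.8674193611428, 'cx': 282.48812186286136, 'cy': 209.49308782345506, 'position': array([0.48702378, 0.06948326, 0.89594571]), 'orientation': array([ 0.06414867, -0.69865883,  0.71005847, -0.05981434])}
cam_pivot [([0.503, -0.03, 0.055], 0.69)]
peg_top [([0.548, -0.045, 0.092], 0.65)]
push_plate [([0.695, 0.036, 0.081], 0.78)]
tray_floor [([0.646, 0.02, 0.041], 0.77)]
balance [([0.559, -0.012, 0.004], 0.85), ([0.691, 0.034, 0.082], 0.57)]
ore [([0.817, 0.056, 0.001], 0.81), ([0.848, -0.088, -0.003], 0.69), ([0.65, 0.024, 0.038], 0.66), ([0.562, -0.012, 0.005], 0.31)]
boat [([0.41, 0.109, 0.0], 0.92)]
weights [([0.621, 0.213, 0.003], 0.82)]
marble []
tare it knows: balance, boat, cam_pivot, marble, ore, peg_top, push_plate, tray_floor, weights
side {'fx': 385.5396052782046, 'fy': 385.5396052782046, 'cx': 280.5243221106506, 'cy': 212.64466452380728, 'position': array([ 0.38149277, -0.33209637,  0.57897316]), 'orientation': array([-0.36334556,  0.89055725, -0.25714241,  0.0936246 ])}
cam_pivot [([0.5, -0.032, 0.055], 0.63)]
peg_top [([0.549, -0.048, 0.091], 0.84)]
push_plate [([0.693, 0.04, 0.083], 0.64)]
tray_floor [([0.647, 0.022, 0.037], 0.6)]
balance [([0.559, -0.013, -0.003], 0.82), ([0.648, 0.026, 0.043], 0.51), ([0.666, -0.134, 0.0], 0.24)]
ore [([0.844, -0.095, 0.002], 0.87), ([0.65, 0.024, 0.042], 0.86), ([0.825, 0.05, -0.001], 0.59), ([0.651, 0.019, 0.041], 0.52)]
boat [([0.412, 0.112, -0.004], 0.73), ([0.559, -0.011, -0.004], 0.66)]
weights [([0.622, 0.215, 0.0], 0.83)]
marble [([0.667, -0.133, 0.002], 0.87)]
tare it knows: balance, boat, cam_pivot, marble, ore, peg_top, push_plate, tray_floor, weights
1.0 0.025
```

View pics/top0.png

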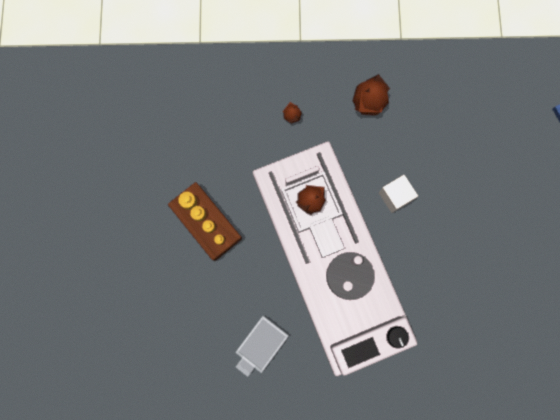

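View pics/side0.png

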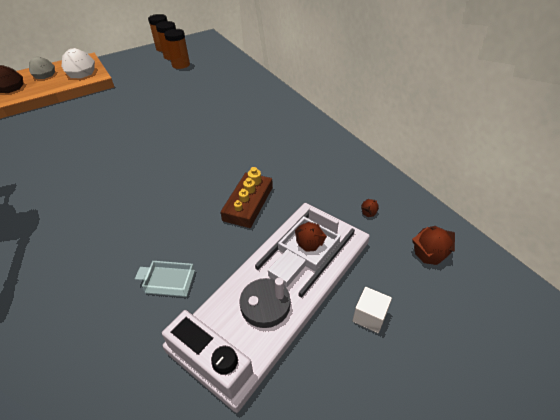

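The top view shows the balance running diagonally from the tray and ore at about (312,198) to the head at (370,345). The cam pivot is at (348,286) and the peg at (358,260). The ore lump in the tray matches the middle-sized one. I'll fit the balance pose, overlay it on the pictures to check, and check IK along the planned arc.

```bash
cat > h.py <<'E'
from plant import r, gripper_to, inverse_kinematics, vision, models, telemetry
import cv2,numpy as np
from scipy.spatial.transform import Rotation as R
from scipy.optimize import least_squares
# (balance x known, world xy)
obs=[(60,(.503,-.03)),(60,(.500,-.032)),(0,(.559,-.012)),(0,(.559,-.013))]
line=[(.695,.036),(.693,.040),(.646,.020),(.647,.022)]
def f(p):
    x,y,a=p; u=np.array([np.cos(a),np.sin(a)]); n=np.array([-u[1],u[0]]); o=np.array([x,y]); e=[]
    for k,w in obs: e+=list(o+u*k/1000-w)
    for w in line: e.append(n@(np.array(w)-o))
    return e
s=least_squares(f,[.56,-.01,-2.8]).x
O=s[:2]; YAW=s[2]; U=np.array([np.cos(YAW),np.sin(YAW)]); V=np.array([-U[1],U[0]])
def W(x,y,z): return np.array([*(O+U*x/1000+V*y/1000),z/1000])   # mm balance -> world
def rot(bearing_b):  # tool down, jaw x along balance bearing
    q=(R.from_euler('z',YAW+bearing_b)*R.from_euler('x',np.pi)).as_quat(); return np.array([q[3],*q[:3]])
def proj(c,P):
    k=vision.get_calibration(c); q=k["orientation"]; Rm=R.from_quat([*q[1:],q[0]]).as_matrix()
    p=Rm.T@(np.asarray(P)-k["position"]); return int(k["cx"]+k["fx"]*p[0]/p[2]),int(k["cy"]+k["fy"]*p[1]/p[2])
def peg_pose(th,off=15.,rad=42.,z=64+25):
    rr=np.array([np.cos(th),np.sin(th)]); t=np.array([-rr[1],rr[0]])
    b=np.array([60,0])+rad*rr+off*t
    return W(b[0],b[1],z)
E
python3 - <<'E'
from h import *
print(O,YAW,np.round(f(s),4))
pk=np.array([.5485,-.0465])-W(60,0,0)[:2]; print("peg b",pk@U,pk@V,np.arctan2(pk@V,pk@U))
pl=np.array([.694,.038])-O; print("plate",pl@U,pl@V)
for c in("top","side"):
    im=cv2.imread(f"pics/{c}0.png"); im=cv2.resize(im,None,fx=1.4,fy=1.4)
    def L(pts):
        p=[tuple(int(1.4*v) for v in proj(c,W(*q))) for q in pts]
        cv2.polylines(im,[np.array(p)],False,(0,255,0),1)
    L([(-190,-75,30),(190,-75,30),(190,75,30),(-190,75,30),(-190,-75,30)])
    t=np.linspace(0,2*np.pi,30); L([(60+8*np.cos(a),8*np.sin(a),56) for a in t])
    th=np.arctan2(pk@V,pk@U); L([(60+42*np.cos(th)+7*np.cos(a),42*np.sin(th)+7*np.sin(a),94) for a in t])
    L([(162+18*np.cos(a),38+18*np.sin(a),91) for a in t])
    cv2.imwrite(f"pics/{c}1.png",im)
for sg in (0,np.pi):
  for th in np.radians([165,142,100,50,0,-5]):
    print(sg,round(np.degrees(th)),np.round(inverse_kinematics(peg_pose(th),rot(th+sg)),2) if inverse_kinematics(peg_pose(th),rot(th+sg)) is not None else None)
E
```

```text
[ 0.5583733  -0.01130313] -2.7938715438658233 [-0.001  -0.0017  0.002   0.0003 -0.0006  0.0007 -0.0006  0.0017  0.0021
 -0.0024  0.0004 -0.0011]
peg b -0.03872405276169211 0.029726008943671937 2.4868991984039837
plate -0.14431002321392727 -0.00013678378225200072
0 165 [-0.15  0.35  1.78 -0.    1.01 -0.24]
0 142 [-0.18  0.35  1.77 -0.    1.01  0.13]
0 100 [-0.24  0.34  1.79 -0.    1.01  0.81]
0 50 [-0.29  0.3   1.86 -0.    0.98  1.63]
0 0 [-0.28  0.25  1.93  0.    0.96  2.52]
0 -5 [-0.27  0.25  1.94  0.    0.95  2.61]
3.141592653589793 165 None
3.141592653589793 142 None
3.141592653589793 100 [-0.24  0.34  1.79  0.    1.01 -2.33]
3.141592653589793 50 [-0.29  0.3   1.86 -0.    0.98 -1.51]
3.141592653589793 0 [-0.28  0.25  1.93 -0.    0.96 -0.62]
3.141592653589793 -5 [-0.27  0.25  1.94 -0.    0.95 -0.53]
```

View pics/top1.png

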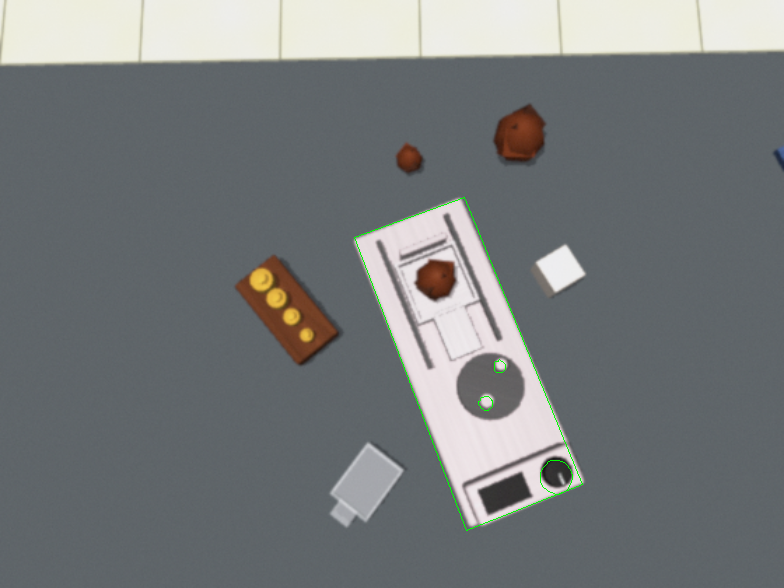

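View pics/side1.png

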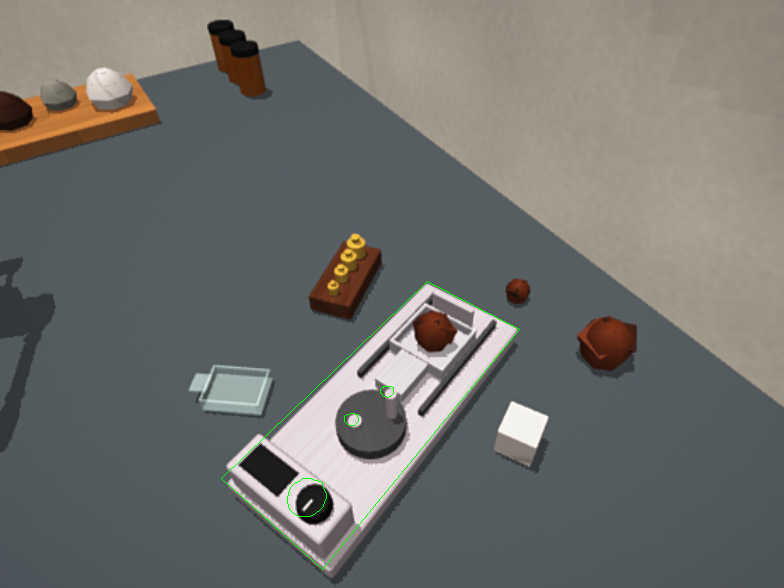

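The overlay matches the deck, pivot and peg to within a few mm. The cam is at about -0.66 rad, so I'll turn it through the -y world side to -3.14. That needs joint 6 to go from -0.2 to 2.5, which is within range.

```bash
python3 - <<'E'
from h import *
gripper_to(0.0)
th=np.radians(165)
p=peg_pose(th); up=p.copy(); up[2]=.26
r.move_to(up,rot(th)); 
print(r.move_l(p,vel=.12,guard=8), telemetry.current_t(), telemetry.current_ee_pos()-p, telemetry.current_opening())
for d in (150,140,128):
    th=np.radians(d)
    g=r.move_l(peg_pose(th),rot(th),vel=.06,guard=25); print(d,g,telemetry.current_wrist_force().round(1))
    if g: break
for c in("top","side"): cv2.imwrite(f"pics/{c}2.png",vision.snapshot(c)[:,:,::-1])
print(telemetry.current_t())
E
python3 -c "
import cv2,numpy as np
cv2.imwrite('pics/b2.png',np.vstack([cv2.imread('pics/top2.png')[130:400,180:500],cv2.imread('pics/side2.png')[150:420,130:450]]))"
```

```text
False 6.4917 [ 5.59444685e-04 -6.06668497e-05  6.64487337e-04] 0.00016401525247071078
150 False [ 0.5 -0.2 -0.2]
140 False [ 0.2 -0.5 -0.4]
128 False [ 0.9  2.2 -0.6]
7.6833
```

View pics/b2.png

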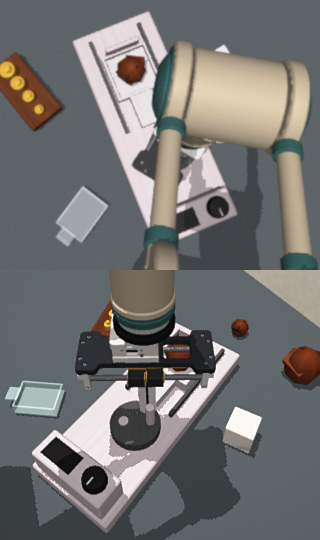

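The side crop shows the closed fingers sitting behind the peg, at about (150,405), with a contact force of about 2.4 N. I'll carry on round the arc.

Run:
```python
from h import *
for d in range(116,-1,-12):
    th=np.radians(d)
    g=r.move_l(peg_pose(th),rot(th),vel=.06,guard=25); print(d,g,telemetry.current_wrist_force().round(1))
    if g: break
print(models.mark_of.__name__)
for c in("top","side"):
    cv2.imwrite(f"pics/{c}3.png",vision.snapshot(c)[:,:,::-1])
    print([(np.round(m["at"],3),round(m["score"],2)) for m in models.mark_of("peg_top",c)])
print(telemetry.current_t())
cv2.imwrite('pics/b3.png',np.vstack([cv2.imread('pics/top3.png')[130:400,180:500],cv2.imread('pics/side3.png')[150:420,130:450]]))
```

```text
116 False [2.1 0.5 0.9]
104 False [1.3 0.2 0.6]
92 False [0.8 0.8 0.1]
80 False [ 1.   1.8 -0.1]
68 False [ 0.8  0.1 -0.5]
56 False [ 0.4  0.7 -0.2]
44 False [ 2.1 -0.4 -0.1]
32 False [1.7 0.7 0.7]
20 False [ 3.  -0.8  0.6]
8 False [ 1.3 -0.4  1.3]
call
[(array([ 0.468, -0.049,  0.093]), 0.84)]
[(array([ 0.468, -0.05 ,  0.094]), 0.92), (array([ 0.501, -0.034,  0.056]), 0.17)]
11.4667
```

View pics/b3.png

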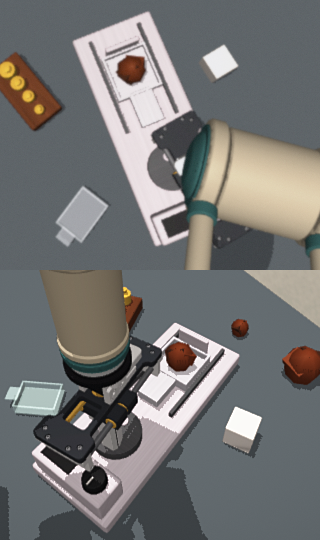

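The peg is now at bearing of about 8° (cam ≈ -3.0). I'll nudge it to 0°, back off and move behind the plate.

Run:
```python
from h import *
th=0.0
print(r.move_l(peg_pose(th),rot(th),vel=.05,guard=25),telemetry.current_wrist_force().round(1))
r.move_l(peg_pose(th,off=25),vel=.08)
p=peg_pose(th,off=25); p[2]=.26; r.move_l(p,vel=.15)
q=W(-144-30,0,52+25); up=q.copy(); up[2]=.26
r.move_to(up,rot(np.pi/2))
for c in("top","side"):
    cv2.imwrite(f"pics/{c}4.png",vision.snapshot(c)[:,:,::-1])
    for n in ("peg_top","cam_pivot","push_plate","tray_floor"): print(n,[(np.round(m["at"],3),round(m["score"],2)) for m in models.mark_of(n,c)])
print(telemetry.current_t(),telemetry.current_joints().round(2))
cv2.imwrite('pics/b4.png',np.vstack([cv2.imread('pics/top4.png')[130:400,180:500],cv2.imread('pics/side4.png')[150:420,130:450]]))
```

```text
False [ 1.2 -2.2  0.6]
peg_top []
cam_pivot []
push_plate [(array([0.693, 0.037, 0.079]), 0.77)]
tray_floor []
peg_top [(array([ 0.465, -0.043,  0.093]), 0.72)]
cam_pivot [(array([ 0.502, -0.034,  0.055]), 0.65), (array([0.623, 0.211, 0.001]), 0.5)]
push_plate [(array([0.691, 0.042, 0.082]), 0.59), (array([ 0.502, -0.035,  0.056]), 0.26)]
tray_floor [(array([0.651, 0.019, 0.04 ]), 0.55)]
15.0167 [-0.03  0.5   1.09 -0.    1.56  1.19]
```

View pics/b4.png

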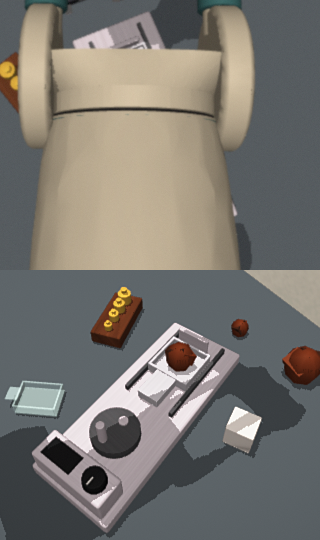

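The side crop shows the peg pointing at the head (peg at (100,430), pivot at (122,420)), so the cam is within about 0.05 rad of its low point. The slide is still back. Now I'll push it.

Run:
```python
from h import *
q=W(-174,0,77)
print("down",r.move_l(q,vel=.12,guard=8),telemetry.current_wrist_force().round(1))
def bx(): return (telemetry.current_ee_pos()[:2]-O)@U*1000
for x in (-155,-145,-135,-125):
    g=r.move_l(W(x,0,77),vel=.03,guard=15); print(x,g,round(bx(),1),(telemetry.current_wrist_force()[:2]@U).round(2))
    if g: break
x=-125
while not g and x<-108:
    x+=1.5; g=r.move_l(W(x,0,77),vel=.015,guard=9); F=telemetry.current_wrist_force()[:2]@U; print(x,g,round(bx(),1),F.round(2))
    if F<-9: break
for c in("top","side"):
    cv2.imwrite(f"pics/{c}5.png",vision.snapshot(c)[:,:,::-1])
    for n in ("push_plate","tray_floor","ore"): print(n,[(np.round(m["at"],3),round(m["score"],2)) for m in models.mark_of(n,c)])
print(telemetry.current_t())
cv2.imwrite('pics/b5.png',np.vstack([cv2.imread('pics/top5.png')[130:400,180:500],cv2.imread('pics/side5.png')[150:420,130:450]]))
```

```text
down False [0.1 0.  0.9]
-155 False -154.9 -0.31
-145 False -144.3 -0.12
-135 False -134.1 0.21
-125 False -124.2 0.39
-123.5 False -123.4 -0.77
-122.0 False -122.2 -2.02
-120.5 False -120.4 -2.73
-119.0 False -118.7 -0.16
-117.5 False -118.3 -4.55
-116.0 False -118.2 -7.44
-114.5 False -118.1 -9.29
push_plate [(array([0.66 , 0.022, 0.081]), 0.96)]
tray_floor [(array([0.611, 0.005, 0.039]), 0.66)]
ore [(array([0.615, 0.008, 0.037]), 0.82)]
push_plate [(array([0.656, 0.025, 0.082]), 0.58)]
tray_floor [(array([0.615, 0.006, 0.038]), 0.67)]
ore [(array([ 0.844, -0.096, -0.001]), 0.96), (array([0.823, 0.052, 0.002]), 0.47), (array([ 0.663, -0.134,  0.002]), 0.2)]
21.075
```

View pics/b5.png

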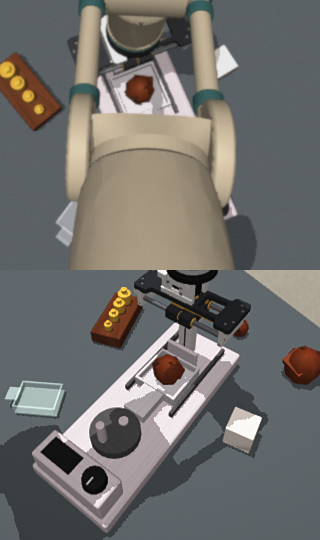

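The slide has come up against a hard stop: force rises to 9 N at a fixed position, and plate and tray have moved about 37 mm. I'll press a little harder to confirm, then retreat and check.

Run:
```python
from h import *
def bx(): return (telemetry.current_ee_pos()[:2]-O)@U*1000
for x in (-111,-107): 
    print(r.move_l(W(x,0,77),vel=.02,guard=15),round(bx(),2),(telemetry.current_wrist_force()[:2]@U).round(1))
r.move_l(W(-150,0,77),vel=.05); r.move_l(W(-160,0,260),vel=.15)
r.move_to(np.array([.133,.50,.30]),rot(np.pi/2))
for c in("top","side"):
    cv2.imwrite(f"pics/{c}6.png",vision.snapshot(c)[:,:,::-1])
    for n in ("peg_top","cam_pivot","push_plate","tray_floor","ore","boat","weights","marble"): print(n,[(np.round(m["at"],3).tolist(),round(m["score"],2)) for m in models.mark_of(n,c)])
print(telemetry.current_t(),telemetry.current_wrist_force().round(1))
cv2.imwrite('pics/b6.png',np.hstack([cv2.imread('pics/top6.png')[100:400,150:500],cv2.imread('pics/side6.png')[120:420,110:460]]))
```

```text
False -117.97 -16.6
False -117.82 -23.7
peg_top [([0.414, 0.11, 0.002], 0.67), ([0.467, -0.042, 0.093], 0.57)]
cam_pivot [([0.506, -0.032, 0.056], 0.9), ([0.611, 0.008, 0.04], 0.73)]
push_plate [([0.658, 0.024, 0.084], 0.88)]
tray_floor [([0.61, 0.009, 0.042], 0.59)]
ore [([0.615, 0.008, 0.038], 0.68), ([0.814, 0.052, 0.0], 0.62), ([0.848, -0.089, -0.005], 0.56)]
boat [([0.412, 0.108, 0.003], 0.85), ([0.621, 0.213, 0.004], 0.24)]
weights [([0.621, 0.213, 0.002], 0.76)]
marble [([0.667, -0.127, 0.003], 0.74)]
peg_top []
cam_pivot [([0.503, -0.034, 0.054], 0.98)]
push_plate [([0.658, 0.026, 0.083], 0.77)]
tray_floor [([0.616, 0.01, 0.042], 0.94), ([0.411, 0.11, -0.004], 0.49)]
ore [([0.618, 0.013, 0.044], 0.91), ([0.847, -0.092, 0.003], 0.84), ([0.825, 0.049, 0.001], 0.79)]
boat [([0.409, 0.111, -0.004], 0.84), ([0.616, 0.006, 0.042], 0.66)]
weights [([0.619, 0.214, 0.002], 0.77)]
marble []
27.6333 [-0.1  0.8  0.2]
```

View pics/b6.png

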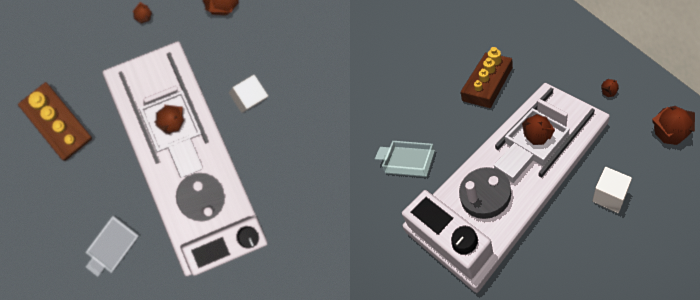

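The last picture shows the arm clear of everything, the nose bar at the cam's low side (about (188,172)), the ore in its tray at (170,118) and the bystanders where they were. Handing in.

Run:
```python
from h import *
r.sign_off(); print(telemetry.current_t())
```

```text
the job is handed in; nothing more can be done
the job is handed in; nothing more can be done
```

The job is handed in: the cam is at its low point, the slide is home on its stop, and the arm finished clear of everything. The robot's clock read 27.6 s just before hand-in, against the 51 s limit; no verdict was reported.

- **Cam:** I pushed the peg round with the closed fingertips, from about -0.66 rad to about -3.14 rad. Afterwards the networks put the peg within about 0.05 to 0.1 rad of pointing along balance +x. The side camera did not find the peg in the last check, so that reading rests on the top camera.
- **Slide:** I then pushed the rear plate forward. It stopped moving while the push rose to about 24 N, so it is on its stop. The images give 36 to 39 mm of travel, with a few mm of error.
- **Ore:** In both last pictures the lump is in its tray, about 5 mm from the centre.
- **Bystanders and tare knob:** The boat, weight box and marble cube read where they were, within a few mm (the side camera missed the marble). I never touched the tare knob, but I judged it only by eye because the networks don't recognise it.

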